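Close the refilled jar, bring it to the front of the spice carousel and hold it there

ROBOT

A 7-joint arm with a two-finger parallel gripper is mounted at the origin on a cart in front of the work surface, level with it; the furniture and walls round the work are solid. World frame = base frame: x ahead of the robot, y to its left, z up, the work surface at z = 0. Lengths are in m, angles in rad, forces in N, time in s.
With the tool pointing down it reaches from about 0.425 to 0.95 m from the base axis. Payload 4.7 kg.
Tool frame: the origin (TCP) lies on the centre line of the jaws, within the pads' length; the fingertips stand robot.nose_length ahead of it and the grasp point (between the pads) lies 8 mm behind it (robot.nose_length is the distance from the TCP to the fingertips, in m); z points along the fingers, x is the direction in which the jaws open and shut, and the axes are right-handed (so a half turn about z gives the same grasp; the last joint's range is limited). The gripper opens to 85 mm and grips with 20 to 120 N. Pads are 22 mm wide; open, the fingers measure 114 mm over their backs; the gripper's body (76 mm by 85 mm) begins 54 mm behind the grasp point. The pads swing forward as they close: fully open they stand 13 mm farther back than shut.
Start: joints at [1.202, 0.469, -0.049, 1.532, 0.024, 1.141, -0.082], TCP at [0.225, -0.636, 0.242] pointing down, gripper open.
Joint ranges: [-2.59, 2.59], [-0.33, 1.99], [-1.39, 1.29], [0.1, 2.45], [-1.04, 4.18], [0.21, 1.99], [-2.66, 2.66]. Speed limits (rad/s): [2.57, 2.57, 3.14, 3.14, 3.14, 3.14, 3.14].

INTERFACE

Orientations are given as [roll, pitch, yaw] about the fixed x, y, z axes, in that order (R = Rz(yaw) Ry(pitch) Rx(roll)).
In Python, from plant import robot gives the robot as it stands. Calls block until the motion is done:
- robot.goto(position, orientation): joint-space move of the TCP to a pose.
- robot.move_straight(position, vel=0.15, attitude=None, contact_N=None): straight line of the TCP; attitude=None keeps the orientation; vel is the mean speed in m/s. With contact_N (N) it stops when the force on the tool has changed by that much, and returns True; else False.
- robot.move_joints(angles): joint-space move.
- robot.grip(opening, strength=None): opening from 0.0 (shut) to 1.0 (fully open); strength is the grip in N (None keeps the last); returns when the fingers have stopped.
- robot.sleep(seconds).
- robot.inverse_kinematics(position, orientation): joint angles nearest the present ones, or None.
- robot.sense(): the state.
- robot.grab_frame(name): name is "side" or "top"; returns a dict with "image" (420x560x3 uint8, red, green, blue), "range_z" (420x560 float32, m along the optical axis (not along the pixel's ray), 0 where there is no reading), "fx", "fy", "cx", "cy" (pixels), "R" (3x3) and "t" (3): a world point X has camera coordinates R X + t. Camera axes: x right, y down, z forward; pixel columns grow to the right and rows downward; lengths in m; the calibration is good to about 2 mm. A picture is of the moment at which its call begins.
A pose or a line that the arm cannot do raises robot.IKError and nothing moves.
- robot.close_job(): hands the job in, once; it reports no verdict.
The state is a dict: "t": time; "joint_pos": joint angles; "joint_velocities": joint speeds; "effort": joint torques, N m; "tcp_pos": TCP position; "tcp_rot": TCP orientation; "wrist_force": force on the tool from outside, world axes, zero at the start; "torque": the same for the moment, N m; "opening": opening from 0.0 (shut) to 1.0 (fully open).
Only numpy, scipy, OpenCV 4.12 (cv2) and the standard library are available. Lean on these libraries where they do the work, as an engineer would, in place of code of your own. Each camera call takes 0.05 s, during which the arm holds its last target.

TASK

I have just refilled the open stoneware jar on the spice carousel. Put its lid, which lies on the worktop, back on so that it sits all the way down, and let go of it; then turn the carousel by the handle on top until that jar stands at the very front, straight towards the front edge of the worktop. Finish while still gripping the handle firmly, holding the turntable still so that I can stick a label on the jar; knock no jar over and leave the other things on the worktop where they are.

Things in the scene. Friction and masses are not known exactly. Their poses are not given: they have to be found in the camera images.
- carousel_base: Round foot of the spice carousel, 176 mm across, 12 mm high, fixed to the worktop where it stands. Origin on the turning axis at worktop height; its x axis points straight away from the front edge of the worktop (world +x), so the front is its -x. The foot does not turn.
- carousel (a joint): Angle of the turntable on its foot (rad), 0 at the start, growing anticlockwise seen from above; it turns freely both ways (light bearing, about 0.05 Nm, no catches). Wooden disc 262 mm across, top 24 mm above the worktop; six places for jars at 60 degree steps on a circle of 90 mm radius, each with a steel wire hoop round the jar (inner radius 28 mm, 36 mm above the wooden disc).
- carousel_handle: Carrying handle of the carousel, fixed on top of its central column and turning with the turntable: an upright wooden bar 84 mm long, 14 mm thick, 26 mm high, rounded. Origin in the middle of the bar, on the turning axis, 164 mm above the worktop (bar from 151 to 177 mm); x axis along the bar, y across its 14 mm thickness, z up. Below it is a 14 mm steel column. The bar points along one pair of opposite places.
- open_jar: The jar to close and bring to the front: the white stoneware jar without a lid, 52 mm outside diameter, 78 mm high, mouth 44 mm inside diameter (a slight polygon: 42.5 mm across at its narrowest), standing loose in one of the carousel's places with about 2 mm play in its hoop. Origin at the centre of its underside, z up; rim 78 mm above it (102 mm above the worktop).
- jar_lid: The open jar's lid, white stoneware, about 60 g, lying on the worktop on its plug, knob up. Origin at the centre of the plug's underside, z up. Plug 39 mm diameter (tapering to 34 mm at its lower edge), 10 mm deep; above it a flange 53 mm across from 10 to 17 mm; above that a round knob 21 mm across, from 17 to 41 mm. On the jar the flange rests on the rim: the lid's origin is then 68 mm above the jar's origin.
- closed_jar: A second white stoneware jar of the same size with its lid on (109 mm high in all), loose in another place of the carousel. Not the one to bring to the front. Origin at the centre of its underside.
- spice_jar_a: Glass spice jar with dark screw cap, 41 mm across, 105 mm high, loose in a place of the carousel. Origin at the centre of its underside.
- spice_jar_b: Glass spice jar with screw cap, 42 mm across, 106 mm high, loose in a place of the carousel. Origin at the centre of its underside.
- spice_jar_c: Glass spice jar with screw cap, 42 mm across, 96 mm high, loose, in the place near the front at the start. Origin at the centre of its underside.
- salt_shaker: Salt shaker with domed top, 44 mm across, 90 mm high, loose, in the place near the back at the start. Origin at the centre of its underside.
- egg_cup: Loose egg cup on the worktop, 52 mm across, 58 mm high. To be left alone. Origin at the centre of its underside.
- teaspoon: Loose teaspoon on the worktop, 130 mm long. To be left alone.
Mind the look-alikes: they are no part of the job. What is shaped like the spice_jar_a but blue is not meant.

How it is judged:
By the outcome, as a careful person would: the job done as asked, in the order asked, and still so for the second after the job is handed in, while the arm keeps its last pose, push and grip.
It also fails if it takes over 64 s, if anything falls off the work surface, if the arm or the gripper's body presses on something with over 40 N, if the wrist force passes 120 N, or if a joint passes its speed limit or range.

## Working session

There is one attempt and no reset: what is moved stays moved. The work goes in short steps, each a Python script; the robot and the scene stay as the last script left them, time stands still between calls to the robot, and variables do not carry over. Pictures are saved under pics/ and viewed, and the job is handed in when it is done.

```bash
ls; mkdir -p pics; python3 - <<'E'
from plant import robot
import cv2,numpy as np
print(robot.nose_length, robot.sense())
for n in("top","side"):
    f=robot.grab_frame(n)
    cv2.imwrite(f"pics/{n}0.png",f["image"][:,:,::-1])
    np.savez(f"{n}0.npz",**f)
    print(n,f["fx"],f["cx"],f["cy"],-f["R"].T@f["t"],f["R"])
E
```

```text
pics
0.011 {'t': 0.0, 'joint_pos': array([ 1.20213673,  0.46947771, -0.04858693,  1.53370519,  0.02409869,
        1.14099288, -0.08231174]), 'joint_velocities': array([ 1.56771165e-03, -5.64225380e-05,  4.36234985e-04,  4.52500007e-04,
       -4.20524323e-04, -4.77842158e-04,  1.15897561e-03]), 'effort': array([ 5.08370504e-04, -5.10299885e+01, -4.66036156e-02, -2.37717319e+01,
        1.06898052e-02,  7.58544949e-03,  7.71321620e-07]), 'tcp_pos': array([ 0.22476817, -0.63587645,  0.24123215]), 'tcp_rot': array([ 3.14151672e+00,  1.99610526e-03, -1.23102437e+00]), 'wrist_force': array([-0.0564257 ,  0.51733314, -0.21924032]), 'torque': array([ 0.02578225,  0.00659987, -0.00188267]), 'opening': 1.0003631914394946}
top 521.0296428261399 276.0447652787558 207.78282739392728 [-0.11679045  0.05340002  1.4983191 ] [[-0.08931093 -0.99599662  0.0037806 ]
 [-0.8982349   0.07890344 -0.4323752 ]
 [ 0.43034594 -0.0420117  -0.90168586]]
side 439.1373538273802 275.6510394549155 216.58567123001896 [0.39925015 0.9249086  0.62804887] [[-0.98908677 -0.14659954  0.01469452]
 [-0.08483908  0.48516245 -0.87029864]
 [ 0.12045615 -0.86204755 -0.49230513]]
```

View pics/top0.png

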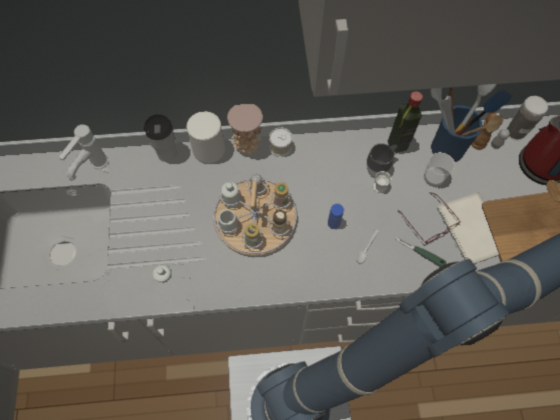

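View pics/side0.png

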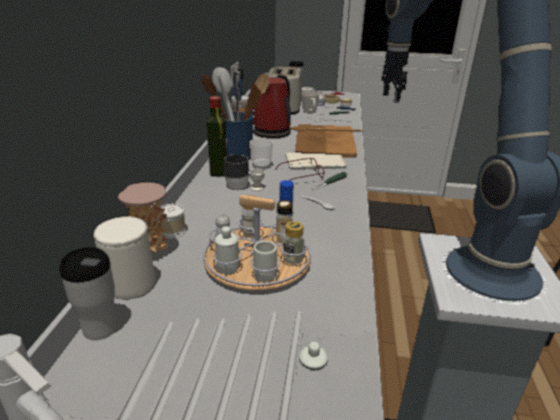

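The top view shows the carousel at about (256,215), the lid at about (162,273) and the blue look-alike at about (336,216). I'll check close crops next.

```bash
python3 - <<'E'
import cv2,numpy as np
a=cv2.imread('pics/top0.png')[160:290,140:310]; b=cv2.imread('pics/side0.png')[180:375,195:345]
cv2.imwrite('pics/c1.png',cv2.resize(a,None,fx=4.5,fy=4.5,interpolation=2)); cv2.imwrite('pics/c2.png',cv2.resize(b,None,fx=3,fy=3,interpolation=2))
E
```

```text
(no output)
```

View pics/c1.png

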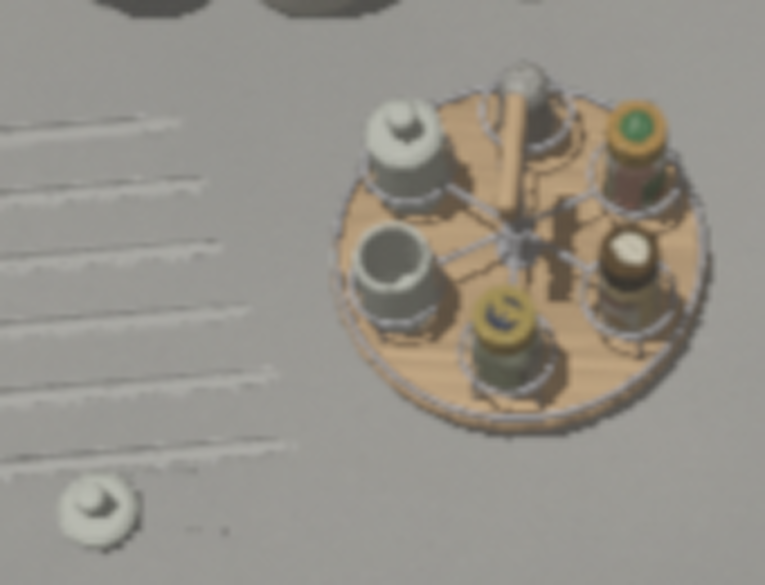

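View pics/c2.png

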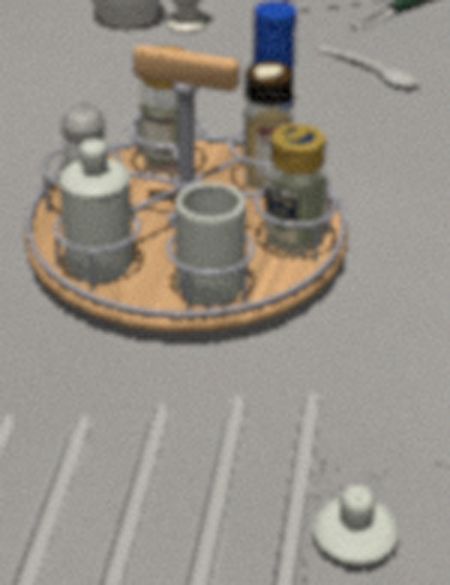

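Things that could be taken for the target:
- **Open jar:** the white jar without a lid, at top (227,217) and side (264,255), is the target. The closed white jar at top (231,192) has a knob lid, so it is not.
- **Lid:** the lid on the worktop, at top (162,273) and side (313,355), is the target. The lid on the closed jar is not. The white knobbed pot at top (280,142) is also not meant.
- **Blue jar:** the one at top (336,216) is not involved.

Next I'll measure positions.

```bash
cat > h.py <<'E'
import numpy as np,cv2
from scipy.optimize import least_squares
def cloud(f):
    z=f["range_z"];v,u=np.mgrid[:z.shape[0],:z.shape[1]]
    P=np.stack([(u-f["cx"])/f["fx"]*z,(v-f["cy"])/f["fy"]*z,z],-1)
    W=(P-f["t"])@f["R"]; W[z<=0]=np.nan; return W
def ray(f,u,v,h):
    d=f["R"].T@np.array([(u-f["cx"])/f["fx"],(v-f["cy"])/f["fy"],1]);c=-f["R"].T@f["t"]
    return c+d*(h-c[2])/d[2]
def proj(f,X):
    p=f["R"]@np.asarray(X)+f["t"];return f["fx"]*p[0]/p[2]+f["cx"],f["fy"]*p[1]/p[2]+f["cy"]
def circ(P,r=None):
    c0=P.mean(0)
    fn=(lambda q:np.hypot(*(P-q[:2]).T)-(r if r else q[2]))
    return least_squares(fn,[*c0,r or .03],loss='soft_l1',f_scale=.002).x
E
python3 - <<'E'
from h import *
for n in("top","side"):
    f=dict(np.load(f"{n}0.npz"));W=cloud(f);im=f["image"].astype(int)
    hsv=cv2.cvtColor(f["image"],cv2.COLOR_RGB2HSV)
    guess={'top':dict(lid=(162,272),jar=(227,217),han=(254,192)),'side':dict(lid=(313,357),jar=(264,250),han=(257,203))}[n]
    print(n,{k:W[p[1],p[0]].round(3) for k,p in guess.items()})
    # table level
    L=ray(f,*guess['lid'],.015)
    near=np.hypot(W[...,0]-L[0],W[...,1]-L[1])<.045
    tb=near&(np.hypot(W[...,0]-L[0],W[...,1]-L[1])>.035); print('table z',np.nanmedian(W[tb][:,2]))
    fl=near&(W[...,2]>.008)&(W[...,2]<.022); kn=near&(W[...,2]>.034)
    print('lid flange n',fl.sum(),W[fl].mean(0),'knob',kn.sum(),W[kn].mean(0) if kn.any() else 0, np.nanmax(W[near][:,2]))
    J=ray(f,*guess['jar'],.102)
    ri=(np.hypot(W[...,0]-J[0],W[...,1]-J[1])<.04)&(W[...,2]>.094)&(W[...,2]<.108)
    print('rim',ri.sum(),W[ri].mean(0),circ(W[ri][:,:2],.024),circ(W[ri][:,:2]))
    H=ray(f,*guess['han'],.17)
    ha=(np.hypot(W[...,0]-H[0],W[...,1]-H[1])<.08)&(W[...,2]>.15)&(W[...,2]<.19)&(hsv[...,1]>50)
    v=W[ha];top=v[v[:,2]>.168];rect=cv2.minAreaRect((v[:,:2]*1000).astype(np.float32))
    print('handle',ha.sum(),v.mean(0),v[:,2].max(),rect)
    w=np.linalg.svd(v[:,:2]-v[:,:2].mean(0))[2][0];print('axis deg',np.degrees(np.arctan2(w[1],w[0])))
    # disc
    C=rect[0];d=(np.hypot(W[...,0]-C[0]/1e3,W[...,1]-C[1]/1e3)<.15)&(W[...,2]>.018)&(W[...,2]<.030)&(hsv[...,1]>50)
    hull=cv2.convexHull((W[d][:,:2]*1000).astype(np.float32));print('disc',d.sum(),cv2.minEnclosingCircle(hull),circ(hull[:,0].astype(float)/1000,.131))
E
```

```text
top {'lid': array([0.401, 0.337, 0.038]), 'jar': array([0.559, 0.138, 0.045]), 'han': array([0.57 , 0.05 , 0.176])}
table z 0.001134853868416394
lid flange n 165 [0.40570163 0.34013703 0.01643842] knob 42 [0.40745634 0.34172508 0.03964633] 0.04741877677028729
rim 91 [0.53108446 0.13580671 0.10143787] [0.53301489 0.13479324 0.024     ] [0.53297801 0.13485513 0.02336816]
handle 141 [0.56141406 0.05175066 0.17571573] 0.18658265504275434 ((565.4776000976562, 50.470184326171875), (16.23253059387207, 82.04037475585938), 82.05757141113281)
axis deg 172.28273511488388
disc 1927 ((565.2636108398438, 51.468109130859375), 130.02447509765625) [0.56584372 0.05403794 0.131     ]
side {'lid': array([0.407, 0.352, 0.015]), 'jar': array([0.538, 0.115, 0.077]), 'han': array([0.563, 0.063, 0.167])}
table z 0.0002873633731749305
lid flange n 403 [0.40668679 0.35446372 0.01597516] knob 91 [0.40676338 0.34959964 0.03943919] 0.04352025075093417
rim 195 [0.53208005 0.14251067 0.09909242] [0.53210703 0.13943634 0.024     ] [0.53209658 0.13956656 0.02330642]
handle 376 [0.56466291 0.05991035 0.16772504] 0.17864085139360583 ((565.74169921875, 57.3916015625), (17.553085327148438, 82.36608123779297), 79.58048248291016)
axis deg 172.19620583472152
disc 2104 ((564.6099853515625, 57.3896598815918), 130.386962890625) [0.56480234 0.05612113 0.131     ]
```

```bash
cat >> h.py <<'E'
def rays(f,mask,h):
    v,u=np.nonzero(mask); return np.array([ray(f,a,b,h) for a,b in zip(u,v)])
def measure(f,L,J,H):
    W=cloud(f);hsv=cv2.cvtColor(f["image"],cv2.COLOR_RGB2HSV)
    D=lambda p:np.hypot(W[...,0]-p[0],W[...,1]-p[1]); out={}
    if L is not None:
        m=(D(L)<.045)&(W[...,2]>.034);out['knob']=rays(f,m,.041)[:,:2].mean(0) # mostly top
        m=((D(L)<.045)&(W[...,2]>.006)).astype(np.uint8)
        c=max(cv2.findContours(m,0,1)[0],key=cv2.contourArea);
        P=np.array([ray(f,*p[0],.0145)[:2] for p in c]); out['flange']=circ(P)
    m=(D(J)<.04)&(W[...,2]>.094)&(W[...,2]<.110);P=rays(f,m,.102)[:,:2];out['rim']=circ(P)
    m=(D(H)<.08)&(W[...,2]>.145)&(W[...,2]<.19)&(hsv[...,1]>50);P=rays(f,m,.17)[:,:2]
    r=cv2.minAreaRect((P*1000).astype(np.float32));w=np.linalg.svd(P-P.mean(0))[2][0];out['handle']=(np.array(r[0])/1e3,r[1],np.degrees(np.arctan2(w[1],w[0])))
    m=((D(H)<.16)&(W[...,2]>.014)&(W[...,2]<.032)&(hsv[...,1]>50)).astype(np.uint8)
    P=rays(f,m>0,.024)[:,:2];hull=cv2.convexHull((P*1000).astype(np.float32))[:,0]/1e3;out['disc']=circ(hull.astype(float))
    return out
E
python3 - <<'E'
from h import *
for n in("top","side"):
    f=dict(np.load(f"{n}0.npz"))
    print(n); [print(k,v) for k,v in measure(f,[.407,.345],[.533,.137],[.565,.054]).items()]
E
```

```text
top
knob [0.40697336 0.34146126]
flange [0.40880665 0.34272594 0.02506025]
rim [0.532788   0.13474741 0.02359646]
handle (array([0.56525647, 0.0505653 ]), (17.1412353515625, 86.83439636230469), np.float64(172.87048346912246))
disc [0.56315327 0.05271455 0.12665705]
side
knob [0.40674377 0.351108  ]
flange [0.40691949 0.34749082 0.0262005 ]
rim [0.53153089 0.14409583 0.02361515]
handle (array([0.56562463, 0.0637095 ]), (51.87382125854492, 90.53968048095703), np.float64(162.13087483980198))
disc [0.56445854 0.06229295 0.12990953]
```

```bash
python3 - <<'E'
from h import *
pts={'rim':((227.4,217.0,.102),(264.8,247.3,.102)),'knob':((160.7,270.7,.037),(314,344.3,.037)),'fl':((162,273.2,.0145),(313.3,356.7,.0145)),'han':((253.9,193.9,.175),(257,202.7,.164))}
F={n:dict(np.load(f"{n}0.npz")) for n in("top","side")}
for k,(a,b) in pts.items():
    print(k,ray(F['top'],*a),ray(F['side'],*b))
    A=[];B=[]
    for f,p in((F['top'],a),(F['side'],b)):
        d=f["R"].T@np.array([(p[0]-f["cx"])/f["fx"],(p[1]-f["cy"])/f["fy"],1]);d/=np.linalg.norm(d);c=-f["R"].T@f["t"]
        M=np.eye(3)-np.outer(d,d);A.append(M);B.append(M@c)
    print('   tri',np.linalg.lstsq(np.vstack(A),np.hstack(B),rcond=None)[0])
for k in F:
  print(k,[np.round(proj(F[k],p),1) for p in([.565,.054,.024],[.565,.054,0.177])])
E
```

```text
rim [0.53217473 0.1337898  0.102     ] [0.53131146 0.1413633  0.102     ]
   tri [0.53328984 0.13413169 0.09757228]
knob [0.40614101 0.34116643 0.037     ] [0.40672234 0.34210508 0.037     ]
   tri [0.40660225 0.34131012 0.03611581]
fl [0.40601708 0.34169974 0.0145    ] [0.40610494 0.35039839 0.0145    ]
   tri [0.40726307 0.34330606 0.00758937]
han [0.56406109 0.05075093 0.175     ] [0.56391441 0.0562944  0.164     ]
   tri [0.56735839 0.0509393  0.16252232]
top [array([254.5, 215.8]), array([252.7, 193.4])]
side [array([257.1, 253.2]), array([256.7, 197.1])]
```

```bash
cat >> h.py <<'E'
def snap(robot,tag,boxes=None,s=4):
    F={}
    for n in("top","side"):
        f=robot.grab_frame(n);np.savez(f"{n}{tag}.npz",**f);F[n]=f
    ims=[]
    for n,b in (boxes or {}).items():
        u0,v0,u1,v1=b;i=cv2.resize(F[n]["image"][v0:v1,u0:u1,::-1],(390,int(390*(v1-v0)/(u1-u0))),interpolation=2);ims.append(i)
    h=max(i.shape[0] for i in ims);cv2.imwrite(f"pics/{tag}.png",np.hstack([cv2.copyMakeBorder(i,0,h-i.shape[0],0,10,0) for i in ims]))
    return F
E
python3 - <<'E'
from plant import robot
from h import *
L=np.array([.4065,.343])
for yaw in np.radians([-60,-30,0,30,60,90,-90,120]):
    q=robot.inverse_kinematics([*L,.12],[np.pi,0,yaw]);q2=robot.inverse_kinematics([.532,.136,.25],[np.pi,0,yaw])
    print(np.degrees(yaw),None if q is None else q.round(2),None if q2 is None else q2.round(2))
for y in(-120,-30,0,60,82.5-180,82.5,150,-30):
    for z in(.16,):
        q=robot.inverse_kinematics([.565,.053,z],[np.pi,0,np.radians(y)]);print('H',y,None if q is None else q.round(2))
E
```

```text
-59.99999999999999 [ 0.01  0.63 -1.07  1.95  0.68  0.97 -2.44] [ 0.38  0.39 -0.91  1.79  0.34  1.13 -1.69]
-29.999999999999996 [-0.3   0.46 -0.62  1.97  0.35  0.83 -1.63] [ 0.43  0.42 -0.98  1.79  0.38  1.14 -1.2 ]
0.0 [-0.09  0.55 -0.91  1.96  0.56  0.91 -1.29] [ 0.44  0.43 -1.01  1.79  0.4   1.15 -0.69]
29.999999999999996 [-0.14  0.52 -0.83  1.96  0.5   0.88 -0.71] [ 0.48  0.45 -1.07  1.78  0.43  1.16 -0.2 ]
59.99999999999999 [-0.34  0.44 -0.56  1.97  0.32  0.82 -0.03] [ 0.51  0.48 -1.12  1.78  0.47  1.18  0.29]
90.0 [ 0.06  0.7  -1.18  1.95  0.76  1.03  0.11] [ 0.54  0.51 -1.18  1.78  0.51  1.2   0.78]
-90.0 [-0.89  0.38  0.14  2.   -0.08  0.76 -2.28] [ 0.33  0.37 -0.84  1.79  0.3   1.12 -2.18]
119.99999999999999 [ 0.06  0.7  -1.18  1.95  0.76  1.03  0.63] [ 0.53  0.5  -1.17  1.78  0.5   1.19  1.31]
H -120 [ 0.16  0.42 -0.42  1.86  0.21  0.91 -2.45]
H -30 [ 0.34  0.47 -0.67  1.85  0.35  0.94 -1.01]
H 0 [ 0.37  0.48 -0.7   1.85  0.37  0.95 -0.5 ]
H 60 [ 0.45  0.51 -0.82  1.84  0.45  0.98  0.48]
H -97.5 [ 0.25  0.44 -0.54  1.86  0.27  0.92 -2.12]
H 82.5 [ 0.48  0.53 -0.87  1.84  0.48  0.99  0.85]
H 150 [ 0.65  0.68 -1.18  1.84  0.7   1.12  1.83]
H -30 [ 0.34  0.47 -0.67  1.85  0.35  0.94 -1.01]
```

```bash
python3 - <<'E'
from plant import robot
from h import *
R=[np.pi,0,np.radians(-30)]
robot.goto([.46,-.2,.32],R)
robot.goto([.4065,.343,.16],R)
robot.grip(.45,25)
s=robot.sense();print(s['t'],s['tcp_pos'],s['opening'],s['wrist_force'],s['joint_pos'].round(2))
snap(robot,'h1',{'top':(110,200,250,310),'side':(240,200,380,390)})
E
```

```text
4.4917 [0.40654755 0.34297282 0.16003528] 0.45350412320409905 [-0.42324203  0.26881765 -0.54110663] [-0.01  0.53 -1.02  1.92  0.54  0.99 -1.8 ]
```

View pics/h1.png

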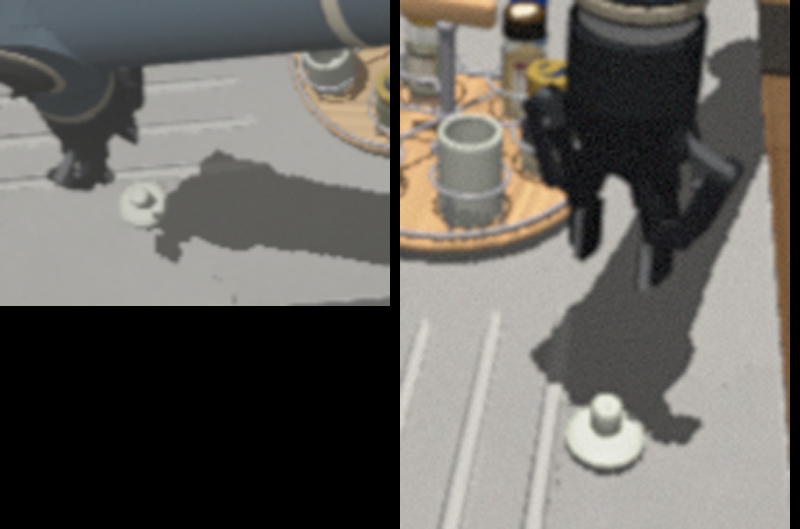

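```bash
python3 - <<'E'
from h import *
f=dict(np.load("sideh1.npz"));g=dict(np.load("toph1.npz"))
for z in(.155,.149,.037): print(proj(f,[.4065,.343,z]),proj(g,[.4065,.343,z]))
for a in(-1,1):
  print(proj(f,[.4065+a*.019*np.cos(np.radians(-30)),.343+a*.019*np.sin(np.radians(-30)),.152]))
W=cloud(f)
for p in((306,288),(329,299)): print(W[p[1]-4:p[1]+3,p[0]-2:p[0]+3].reshape(-1,3)[:, :].mean(0), np.nanmin(W[p[1]-4:p[1]+5,p[0]-2:p[0]+3,2]))
E
```

```text
(np.float64(318.15939949449273), np.float64(293.4736238474809)) (np.float64(151.573001667554), np.float64(256.66747572749256))
(np.float64(317.936901743285), np.float64(296.27173523303554)) (np.float64(152.03575034578398), np.float64(257.4279267599152))
(np.float64(314.0876788506166), np.float64(344.6792105582865)) (np.float64(160.07329234663433), np.float64(270.636299685076))
(np.float64(327.6345727740418), np.float64(299.60009474228366))
(np.float64(308.7223412211034), np.float64(290.27953087721653))
[0.42755544 0.3405924  0.16401698] 0.0018723674402772509
[0.38831657 0.36531349 0.16623502] -0.0010563520346935189
```

Fingertip and knob projections agree in both views to about 1 px. Now descending over the knob.

```bash
python3 - <<'E'
from plant import robot
from h import *
robot.move_straight([.4065,.343,.065],vel=.1)
c=robot.move_straight([.4065,.343,.030],vel=.04,contact_N=4)
s=robot.sense();print(s['t'],c,s['tcp_pos'],s['wrist_force'])
if c: robot.move_straight(s['tcp_pos']+[0,0,.003],vel=.05)
snap(robot,'h2',{'top':(110,200,250,310),'side':(260,260,360,390)})
E
```

```text
6.7167 False [0.40660712 0.34318586 0.03019277] [ 0.0293824   0.01394796 -0.28775932]
```

View pics/h2.png

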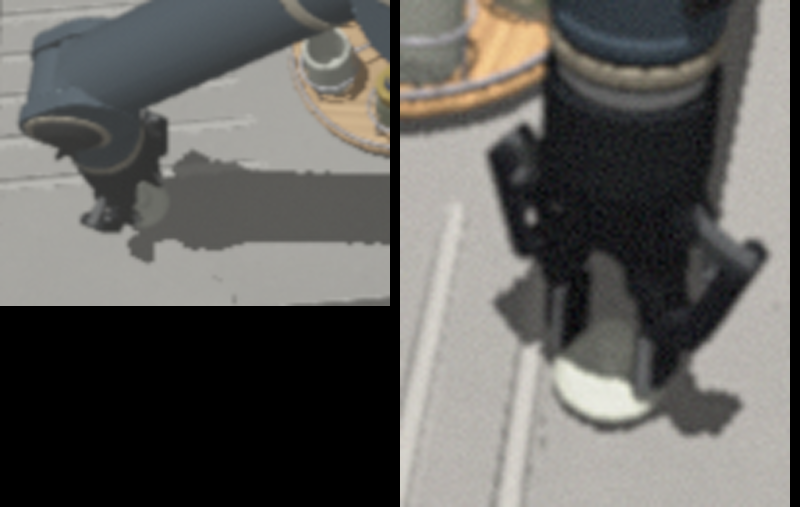

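```bash
python3 - <<'E'
from plant import robot
from h import *
robot.move_straight([.4065,.343,.032],vel=.05)
robot.grip(0,35)
s=robot.sense();print(s['t'],s['opening'],s['opening']*85,s['tcp_pos'],s['wrist_force'])
robot.move_straight([.4065,.343,.17],vel=.15)
s=robot.sense();print(s['t'],s['opening'],s['tcp_pos'],s['wrist_force'])
snap(robot,'h3',{'top':(110,200,250,310),'side':(260,210,360,340)})
E
```

```text
7.3667 0.22206073118023725 18.875162150320165 [0.40657628 0.34304766 0.03217481] [ 0.24482464 -0.29225238  3.36592965]
8.4333 0.22370553891701597 [0.40617205 0.34232326 0.16908381] [ 0.49884235  0.52539665 -0.34132881]
```

View pics/h3.png

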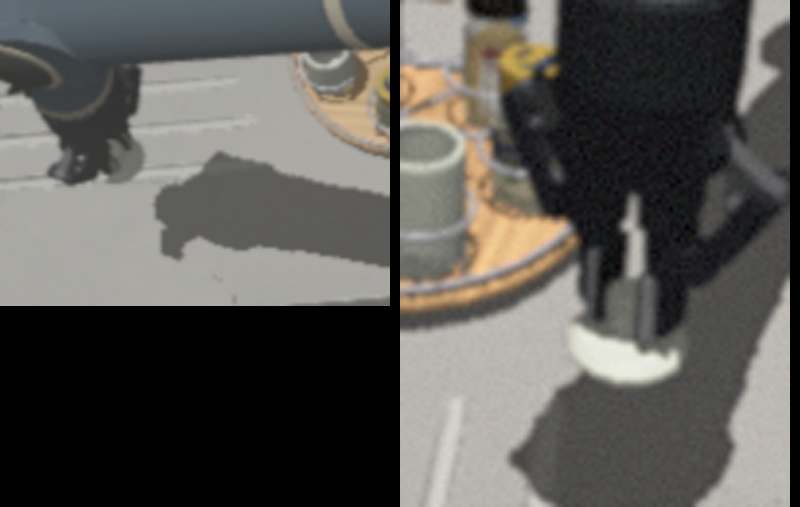

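```bash
python3 - <<'E'
from plant import robot
from h import *
robot.move_straight([.4065,.343,.22],vel=.2)
robot.move_straight([.532,.136,.22],vel=.2)
robot.move_straight([.532,.136,.155],vel=.1)
robot.sleep(.3)
s=robot.sense();print(s['t'],s['opening'],s['tcp_pos'],s['wrist_force'],s['joint_pos'].round(2))
snap(robot,'h4',{'top':(190,150,290,260),'side':(210,170,320,300)})
E
```

```text
11.3917 0.22149634180945238 [0.53224151 0.13602973 0.15544444] [ 0.32860378 -0.64378665 -0.25193378] [ 0.41  0.56 -1.    1.89  0.56  1.01 -1.35]
```

View pics/h4.png

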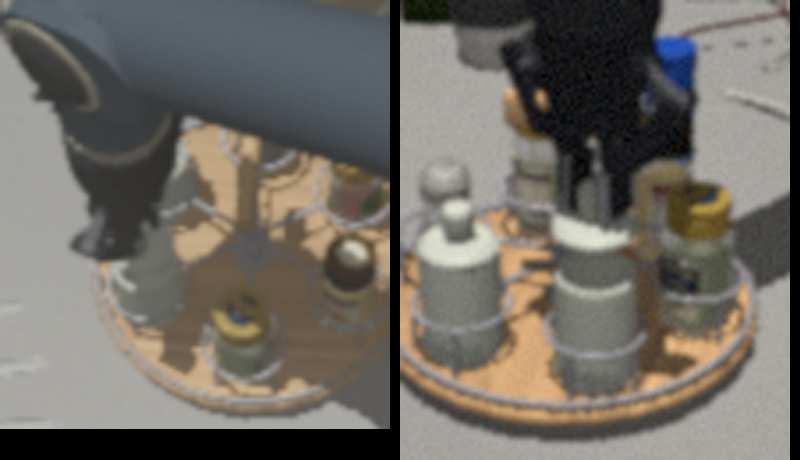

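```bash
python3 - <<'E'
from h import *
f=dict(np.load("sideh4.npz"));g=dict(np.load("side0.npz"))
for z in (.1235+.01,.102): print(z,[np.round(proj(f,[.532+dx,.136+dy,z]),1) for dx,dy in((0,0),(0,.0265),(.026,0),(-.026,0))])
im=f["image"].astype(int)
a=cv2.resize(f["image"][215:285,245:285,::-1],None,fx=10,fy=8,interpolation=0);b=cv2.resize(g["image"][215:285,245:285,::-1],None,fx=10,fy=8,interpolation=0)
for i in(a,b):
    for k in range(0,40,5): cv2.putText(i,str(245+k),(k*10,10),0,.35,(0,0,255)); 
    for k in range(0,70,5): cv2.putText(i,str(215+k),(0,k*8+8),0,.35,(0,0,255))
cv2.imwrite('pics/z4.png',np.hstack([a,b[:, :]]))
E
```

```text
0.1335 [array([264.9, 233.6]), array([262.8, 240.2]), array([253. , 232.5]), array([277. , 234.7])]
0.102 [array([264.9, 245.9]), array([262.8, 252.7]), array([253.2, 244.8]), array([276.7, 247. ])]
```

View pics/z4.png

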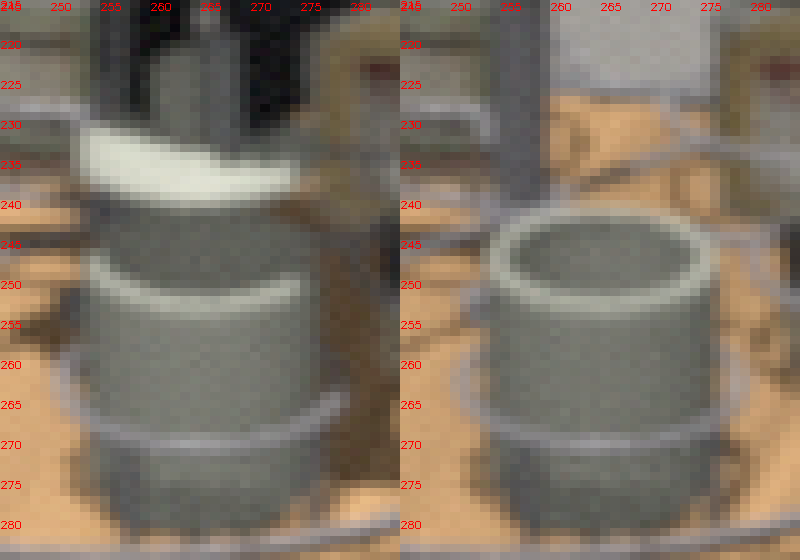

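Lid and rim are aligned to within about 0.5 px in the side view. Lowering with contact detection.

```bash
python3 - <<'E'
from plant import robot
from h import *
c=robot.move_straight([.532,.136,.119],vel=.04,contact_N=8)
s=robot.sense();print(s['t'],c,s['opening'],s['tcp_pos'],s['wrist_force'],s['torque'])
snap(robot,'h5',{'top':(190,150,290,260),'side':(210,170,320,300)})
E
```

```text
12.225 True 0.22190943589707277 [0.5322822  0.1361036  0.12402196] [ 0.11877232 -0.19658033  5.4429252 ] [-0.04722559 -0.15483226 -0.0450708 ]
```

View pics/h5.png

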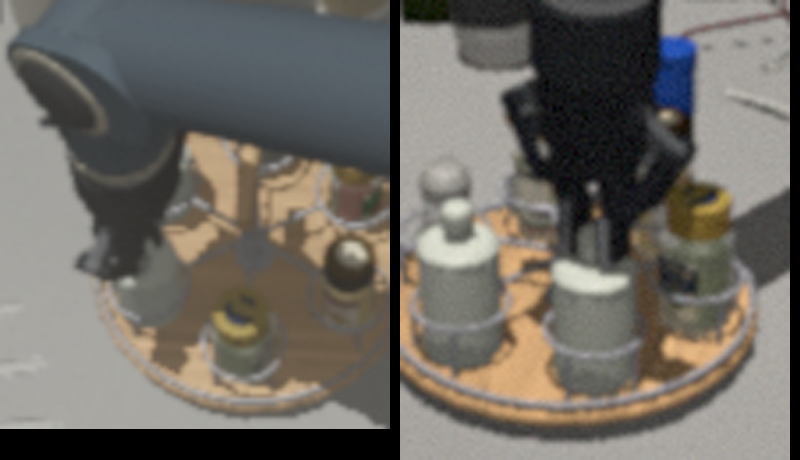

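Contact came at z = 0.124, exactly the seated height. Next I release, retreat and look.

```bash
python3 - <<'E'
from plant import robot
from h import *
robot.grip(.42)
s=robot.sense();p=s['tcp_pos'];print(s['t'],s['opening'],s['wrist_force'])
robot.move_straight([.532,.136,.18],vel=.1)
robot.move_straight([.532,.136,.26],vel=.2)
robot.goto([.47,.30,.30],[np.pi,0,np.radians(-60)])
F=snap(robot,'h6',{'top':(190,150,320,270),'side':(200,170,320,300)})
print(robot.sense()['t'])
for n in F:
    W=cloud(F[n]);D=np.hypot(W[...,0]-.532,W[...,1]-.136)
    m=(D<.018)&(W[...,2]>.09);print(n,'lid top z',np.nanpercentile(W[m][:,2],[50,95]),'flange',np.nanmedian(W[(D<.024)&(D>.014)&(W[...,2]>.095)][:,2]))
E
```

```text
12.6333 0.4208319523893874 [-0.16285632  0.01634561 -0.18471142]
14.75
top lid top z [0.11329264 0.13607837] flange 0.10973974006157496
side lid top z [0.11637262 0.13337623] flange 0.10879203898794491
```

View pics/h6.png

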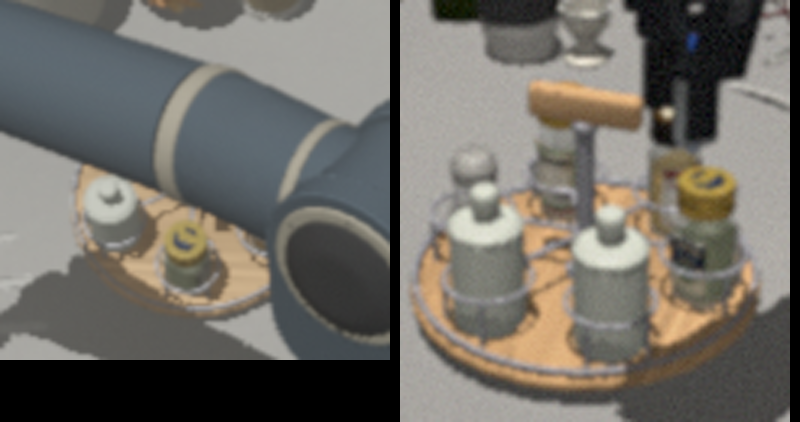

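The side view shows the lid level on the jar, with the flange at about z = 0.109 and the knob top at 0.133 as specified. Next is the handle at side (265,205).

```bash
python3 - <<'E'
from plant import robot
from h import *
R=[np.pi,0,np.radians(-97.5)]
robot.goto([.565,.053,.26],R)
robot.grip(.5,30)
robot.move_straight([.565,.053,.20],vel=.12)
s=robot.sense();print(s['t'],s['tcp_pos'],s['tcp_rot'],s['joint_pos'].round(2))
snap(robot,'h7',{'top':(190,150,320,270),'side':(200,150,320,300)})
E
```

```text
16.6833 [0.565382   0.05336737 0.20042554] [-3.14091744e+00  5.07587110e-04 -1.70134552e+00] [ 0.42  0.44 -0.77  1.81  0.36  1.03 -2.19]
```

View pics/h7.png

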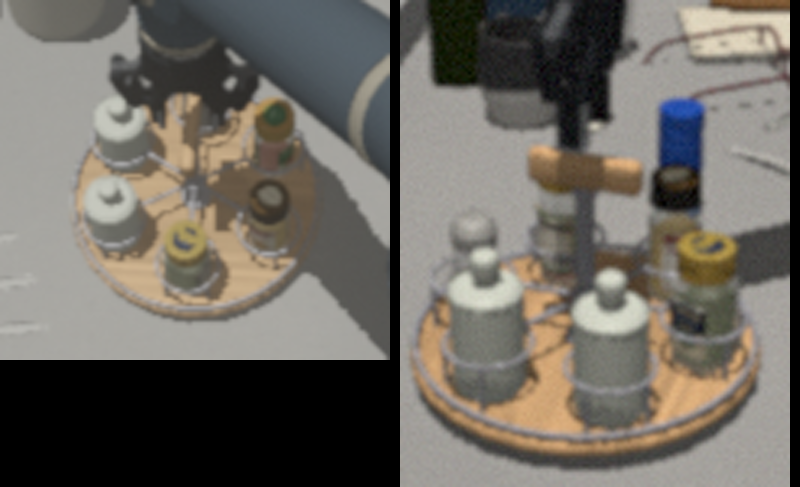

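```bash
python3 - <<'E'
from plant import robot
from h import *
c=robot.move_straight([.565,.053,.155],vel=.06,contact_N=5)
s=robot.sense();print(s['t'],c,s['tcp_pos'],s['wrist_force'])
if not c:
    robot.grip(0,30)
    s=robot.sense();print(s['t'],s['opening'],s['opening']*85,s['tcp_pos'],s['wrist_force'],s['torque'])
snap(robot,'h8',{'top':(190,150,320,270),'side':(200,150,320,300)})
E
```

```text
17.6833 False [0.56525895 0.05316517 0.15523069] [0.00415767 0.41731272 0.32140181]
18.0333 0.20840228912423495 17.714194575559972 [0.565243  0.0525961 0.1555861] [-1.33925256 -1.88075896  4.46087869] [-0.37204945  0.21457494  0.01001357]
```

View pics/h8.png

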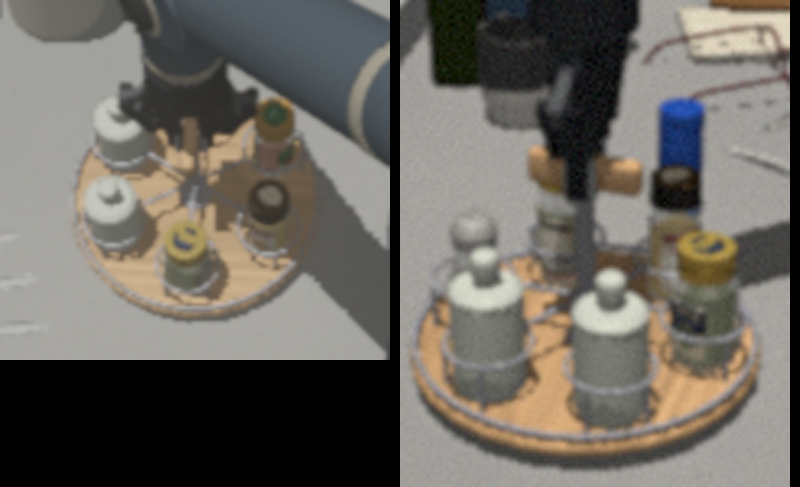

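```bash
python3 - <<'E'
from plant import robot
from h import *
s=robot.sense();print(s['t'],s['opening'])
robot.sleep(.3)
s=robot.sense();print(s['t'],s['opening'],s['wrist_force'],s['torque'])
robot.grip(0,60)
robot.sleep(.3)
s=robot.sense();print(s['t'],s['opening'],s['tcp_pos'],s['wrist_force'],s['torque'])
F=snap(robot,'h9',{'top':(190,150,320,270),'side':(240,180,290,260)})
E
```

```text
18.1333 0.20456415534090738
18.4333 0.21163255620007218 [-1.37325255 -2.10297613  4.85948449] [-0.44186327  0.34516032  0.01096656]
18.95 0.18908658061430378 [0.56523826 0.05258188 0.15570555] [-1.56436625 -2.51920314  7.00096558] [-0.51853231  0.4556477   0.03481618]
```

View pics/h9.png

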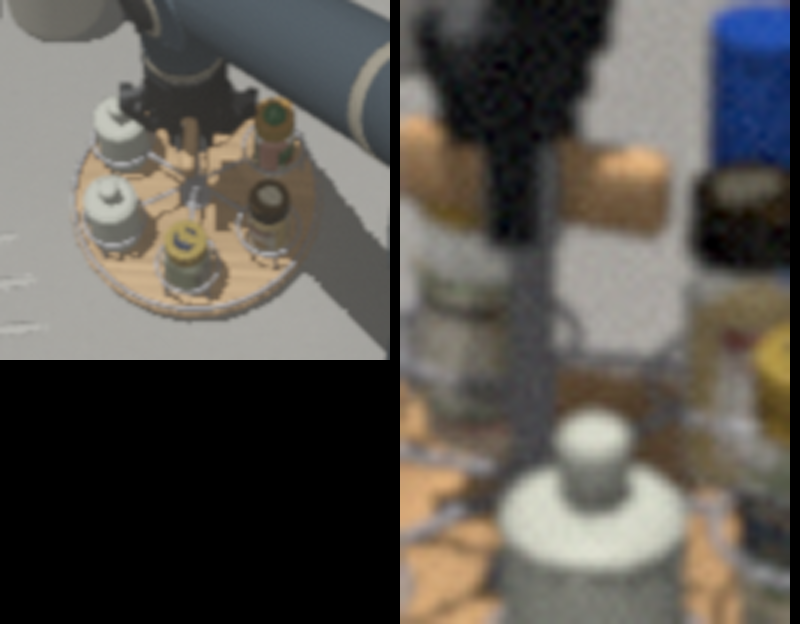

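```bash
python3 - <<'E'
from plant import robot
from h import *
for y in np.arange(-97.5+7.5,-30.1,7.5):
    robot.goto([.565,.0525,.155],[np.pi,0,np.radians(y)])
    s=robot.sense();print(y,s['t'].__round__(2),s['opening'].__round__(3),s['tcp_pos'].round(4),np.degrees(s['tcp_rot'][2]).round(1),s['wrist_force'].round(1),s['torque'].round(2),s['joint_pos'].round(2)[[0,2,6]])
    if np.abs(s['wrist_force']).max()>20 or abs(s['torque'][2])>1.5: break
F=snap(robot,'h10',{'top':(190,150,320,270),'side':(200,150,320,300)})
E
```

```text
-90.0 19.3 0.191 [0.5652 0.0526 0.1557] -90.0 [-1.6 -1.6  7.1] [-0.38  0.42  0.09] [ 0.42 -0.78 -2.12]
-82.5 19.55 0.185 [0.5652 0.0525 0.1557] -82.5 [-2.1 -1.5  6.4] [-0.41  0.4   0.02] [ 0.44 -0.81 -2.  ]
-75.0 19.8 0.185 [0.5652 0.0525 0.1557] -75.0 [-2.7 -0.8  6.9] [-0.37  0.42  0.06] [ 0.46 -0.84 -1.89]
-67.5 20.05 0.184 [0.5652 0.0525 0.1557] -67.5 [-1.2 -1.4  6.5] [-0.42  0.4   0.  ] [ 0.48 -0.87 -1.78]
-60.0 20.3 0.188 [0.5652 0.0525 0.1557] -60.0 [-2.3 -1.4  6.6] [-0.42  0.4  -0.01] [ 0.5  -0.9  -1.67]
-52.5 20.55 0.185 [0.5653 0.0524 0.1557] -52.5 [-2.3 -2.6  7. ] [-0.44  0.38  0.04] [ 0.52 -0.93 -1.55]
-45.0 20.8 0.189 [0.5653 0.0524 0.1557] -45.0 [-1.9 -0.8  5.8] [-0.47  0.4  -0.04] [ 0.54 -0.96 -1.44]
-37.5 21.05 0.188 [0.5653 0.0524 0.1557] -37.5 [-2.5 -2.4  6.8] [-0.44  0.38  0.05] [ 0.55 -0.99 -1.33]
```

View pics/h10.png

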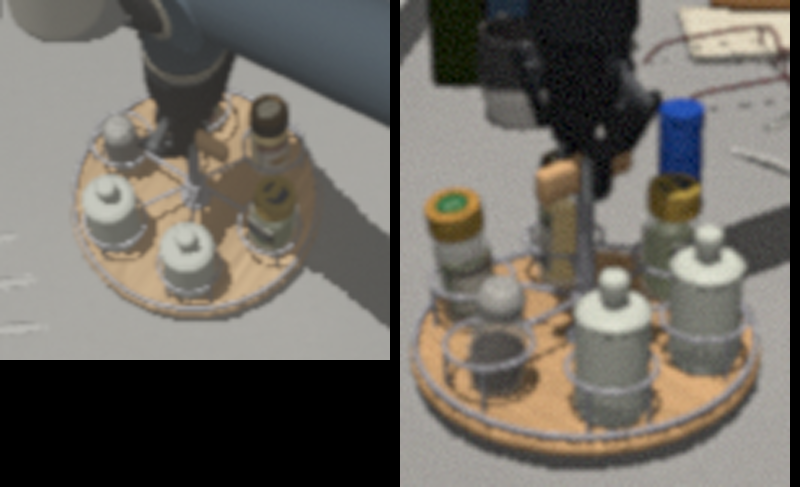

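```bash
cat > meas.py <<'E'
from h import *
import sys
tag=sys.argv[1]
for n in("top","side"):
    f=dict(np.load(f"{n}{tag}.npz"));W=cloud(f);hsv=cv2.cvtColor(f["image"],cv2.COLOR_RGB2HSV)
    res={}
    for k,a in(('open',float(sys.argv[2])),('closed',float(sys.argv[2])-60)):
        c=np.array([.565+.09*np.cos(np.radians(a)),.0525+.09*np.sin(np.radians(a))])
        D=np.hypot(W[...,0]-c[0],W[...,1]-c[1])
        kn=(D<.03)&(W[...,2]>.124)&(hsv[...,1]<60); fl=(D<.036)&(W[...,2]>.100)&(W[...,2]<.113)&(hsv[...,1]<60)
        K=W[kn][:,:2].mean(0);
        m=((fl|((D<.036)&(W[...,2]>.1)&(hsv[...,1]<60)))).astype(np.uint8)
        ct=max(cv2.findContours(m,0,1)[0],key=cv2.contourArea);P=np.array([ray(f,*p[0],.1075)[:2] for p in ct])
        Pf=W[fl][:,:2];G=circ(P,.0265)
        res[k]=(K,G[:2]);print(n,k,'knob',K.round(4),kn.sum(),'flange',G[:2].round(4),'knob ang',np.degrees(np.arctan2(*(K-[.565,.0525])[::-1])).round(1),'fl ang',np.degrees(np.arctan2(*(G[:2]-[.565,.0525])[::-1])).round(1))
    for i in(0,1):
        d=res['closed'][i]-res['open'][i];print('  chord',np.degrees(np.arctan2(d[1],d[0])).round(2),np.hypot(*d).round(4),'(60 wanted)')
    m=((np.hypot(W[...,0]-.565,W[...,1]-.0525)<.16)&(W[...,2]>.012)&(W[...,2]<.032)&(hsv[...,1]>60)).astype(np.uint8)
    P=rays(f,m>0,.022)[:,:2];hull=cv2.convexHull((P*1000).astype(np.float32))[:,0].astype(float)/1e3
    print(n,'disc',circ(hull).round(4),circ(hull,.131).round(4))
E
python3 meas.py h10 172; echo; python3 meas.py h8 112
```

```text
top open knob [0.4887 0.0506] 145 flange [0.4765 0.0642] knob ang -178.6 fl ang 172.5
top closed knob [0.5339 0.1372] 44 flange [0.5341 0.1367] knob ang 110.1 fl ang 110.1
  chord 62.44 0.0977 (60 wanted)
  chord 51.53 0.0927 (60 wanted)
top disc [0.5643 0.0534 0.126 ] [0.5654 0.0566 0.131 ]
side open knob [0.4898 0.0518] 303 flange [ 0.7298 -1.9583] knob ang -179.5 fl ang -85.3
side closed knob [0.53   0.1422] 66 flange [0.5306 0.1419] knob ang 111.3 fl ang 111.0
  chord 66.05 0.0989 (60 wanted)
  chord 95.42 2.1096 (60 wanted)
side disc [0.5645 0.0607 0.1296] [0.5646 0.0598 0.131 ]

top open knob [0.5322 0.1353] 42 flange [0.5336 0.1356] knob ang 111.6 fl ang 110.7
top closed knob [0.6205 0.1244] 26 flange [0.6218 0.1217] knob ang 52.3 fl ang 50.6
  chord -7.04 0.089 (60 wanted)
  chord -8.98 0.0892 (60 wanted)
top disc [0.5601 0.0533 0.1233] [0.5681 0.0548 0.131 ]
side open knob [0.5324 0.1431] 60 flange [0.532  0.1433] knob ang 109.8 fl ang 110.0
side closed knob [0.6207 0.1288] 60 flange [0.621  0.1289] knob ang 53.9 fl ang 53.8
  chord -9.2 0.0894 (60 wanted)
  chord -9.21 0.0901 (60 wanted)
side disc [0.5647 0.06   0.1296] [0.5649 0.0587 0.131 ]
```

```bash
sed -i 's/(hsv\[...,1\]<60)/(hsv[...,1]<60)\&(W[...,2]<.142)\&(hsv[...,2]>75)/g' meas.py; python3 meas.py h10 172; echo; python3 meas.py h8 112
python3 - <<'E'
import cv2
i=cv2.imread('pics/h10.png')
import numpy as np
f=np.load('toph10.npz')['image'][195:255,205:285,::-1];cv2.imwrite('pics/z10.png',cv2.resize(f,None,fx=9,fy=9,interpolation=2))
E
```

```text
top open knob [0.4753 0.0636] 42 flange [0.4765 0.0642] knob ang 172.9 fl ang 172.5
top closed knob [0.5339 0.1372] 44 flange [0.5341 0.1367] knob ang 110.1 fl ang 110.1
  chord 51.44 0.0941 (60 wanted)
  chord 51.53 0.0927 (60 wanted)
top disc [0.5643 0.0534 0.126 ] [0.5654 0.0566 0.131 ]
side open knob [0.4762 0.0729] 54 flange [0.4758 0.0719] knob ang 167.1 fl ang 167.7
side closed knob [0.53   0.1422] 66 flange [0.5306 0.1419] knob ang 111.3 fl ang 111.0
  chord 52.19 0.0877 (60 wanted)
  chord 51.93 0.0889 (60 wanted)
side disc [0.5645 0.0607 0.1296] [0.5646 0.0598 0.131 ]

top open knob [0.5322 0.1353] 42 flange [0.5336 0.1356] knob ang 111.6 fl ang 110.7
top closed knob [0.6205 0.1244] 26 flange [0.6219 0.1213] knob ang 52.3 fl ang 50.4
  chord -7.04 0.089 (60 wanted)
  chord -9.24 0.0895 (60 wanted)
top disc [0.5601 0.0533 0.1233] [0.5681 0.0548 0.131 ]
side open knob [0.5324 0.1431] 60 flange [0.532  0.1433] knob ang 109.8 fl ang 110.0
side closed knob [0.6207 0.1288] 60 flange [0.621  0.1289] knob ang 53.9 fl ang 53.8
  chord -9.2 0.0894 (60 wanted)
  chord -9.21 0.0901 (60 wanted)
side disc [0.5647 0.06   0.1296] [0.5649 0.0587 0.131 ]
```

View pics/z10.png

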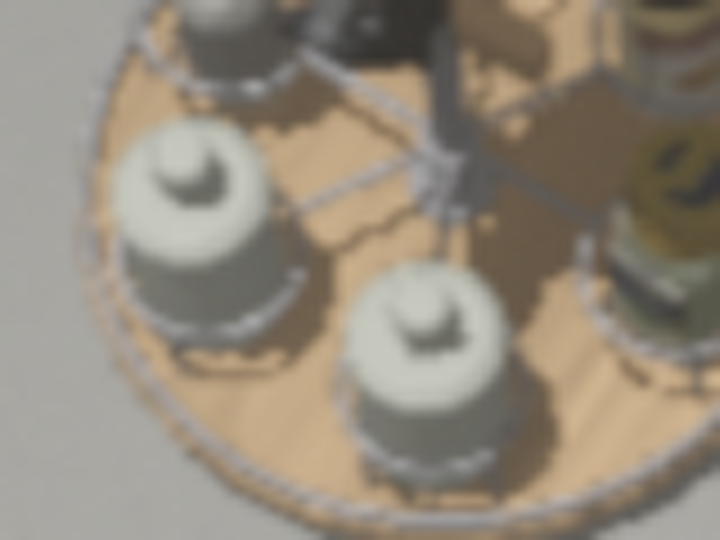

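```bash
python3 - <<'E'
from plant import robot
from h import *
for y in(-33,-29.5):
    robot.goto([.565,.0525,.155],[np.pi,0,np.radians(y)])
robot.sleep(.3)
s=robot.sense();print(y,s['t'].__round__(2),s['opening'].__round__(3),s['tcp_pos'].round(4),np.degrees(s['tcp_rot']).round(2),s['wrist_force'].round(1),s['torque'].round(2))
F=snap(robot,'h11',{'top':(190,150,320,270),'side':(200,150,320,300)})
E
python3 meas.py h11 180
python3 - <<'E'
import cv2,numpy as np
from h import *
f=dict(np.load('toph11.npz'));W=cloud(f)
print([np.round(proj(f,p),1) for p in([.565,.0525,.024],[.475,.0525,.024],[.475,.0525,.133],[.435,.0525,.024])])
cv2.imwrite('pics/z11.png',cv2.resize(f['image'][185:265,205:310,::-1],None,fx=7,fy=7,interpolation=2))
E
```

```text
-29.5 21.95 0.188 [0.5653 0.0524 0.1557] [ 1.800e+02 -5.000e-02 -2.952e+01] [-2.4 -2.6  6. ] [-0.46  0.38 -0.03]
top open knob [0.4743 0.0525] 43 flange [0.4752 0.0525] knob ang -180.0 fl ang -180.0
top closed knob [0.5213 0.13  ] 42 flange [0.5221 0.1297] knob ang 119.4 fl ang 119.1
  chord 58.79 0.0906 (60 wanted)
  chord 58.77 0.0903 (60 wanted)
top disc [0.5643 0.0533 0.1263] [0.5655 0.0567 0.131 ]
side open knob [0.4751 0.0609] 53 flange [0.4746 0.0608] knob ang 174.7 fl ang 174.8
side closed knob [0.5212 0.1375] 63 flange [0.521  0.1375] knob ang 117.2 fl ang 117.3
  chord 58.96 0.0895 (60 wanted)
  chord 58.83 0.0897 (60 wanted)
side disc [0.5649 0.0608 0.1294] [0.5653 0.0596 0.131 ]
[array([255. , 215.8]), array([257.1, 242.6]), array([256. , 228.4]), array([258.1, 254.9])]
```

View pics/z11.png

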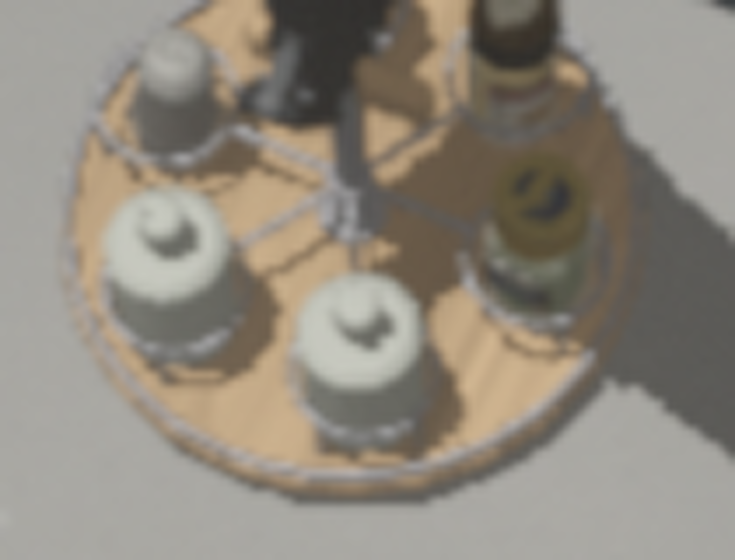

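View pics/h11.png

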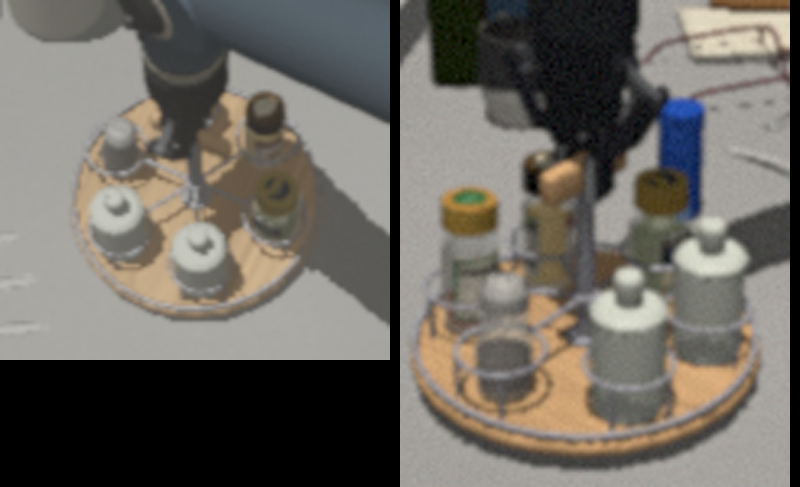

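```bash
python3 - <<'E'
from h import *
for n,P,o in(('top',[(.5336,.1356),(.4765,.0642),(.4752,.0525),(.6218,.1215),(.5341,.1367),(.5221,.1297)],2),('side',[(.532,.1433),(.4758,.0719),(.4746,.0608),(.621,.1289),(.5306,.1419),(.521,.1375)],2)):
    P=np.array(P);c=circ(P,.09)[:2];a=np.degrees(np.arctan2(*(P-c).T[::-1]));print(n,c,a.round(1),np.hypot(*(P-c).T).round(4))
E
```

```text
top [0.56539431 0.05148819] [110.7 171.9 179.4  51.1 110.2 119. ] [0.0899 0.0898 0.0902 0.0899 0.0908 0.0894]
side [0.56465637 0.05889152] [111.2 171.7 178.8  51.2 112.3 119. ] [0.0905 0.0898 0.0901 0.0899 0.0897 0.0899]
```

```bash
python3 - <<'E'
from plant import robot
from h import *
robot.goto([.565,.0525,.155],[np.pi,0,np.radians(-28.8)])
robot.grip(0,90)
robot.sleep(.5)
s=robot.sense();print(s['t'].__round__(2),s['opening'].__round__(3),s['tcp_pos'].round(4),np.degrees(s['tcp_rot']).round(2),s['wrist_force'].round(1),s['torque'].round(2))
F=snap(robot,'h12',{'top':(190,150,320,270),'side':(200,150,320,300)})
E
python3 meas.py h12 180
python3 - <<'E'
import cv2,numpy as np
a=np.load('toph12.npz')['image'];b=np.load('sideh12.npz')['image']
cv2.imwrite('pics/full12.png',np.hstack([cv2.resize(a,(400,300)),cv2.resize(b,(400,300))])[:,:,::-1])
E
```

```text
23.02 0.169 [0.5653 0.0524 0.1558] [ 1.7999e+02 -5.0000e-02 -2.8820e+01] [-2.2 -0.9  7.8] [-0.46  0.44  0.02]
top open knob [0.4739 0.0523] 42 flange [0.4754 0.052 ] knob ang -179.9 fl ang -179.7
top closed knob [0.5209 0.1298] 41 flange [0.5212 0.1299] knob ang 119.7 fl ang 119.5
  chord 58.79 0.0906 (60 wanted)
  chord 59.56 0.0904 (60 wanted)
top disc [0.5644 0.053  0.1264] [0.5649 0.055  0.131 ]
side open knob [0.4747 0.0602] 52 flange [0.4751 0.0599] knob ang 175.1 fl ang 175.3
side closed knob [0.5205 0.1376] 61 flange [0.5208 0.1374] knob ang 117.6 fl ang 117.5
  chord 59.38 0.0899 (60 wanted)
  chord 59.5 0.09 (60 wanted)
side disc [0.5649 0.061  0.1294] [0.565  0.0599 0.131 ]
```

View pics/full12.png

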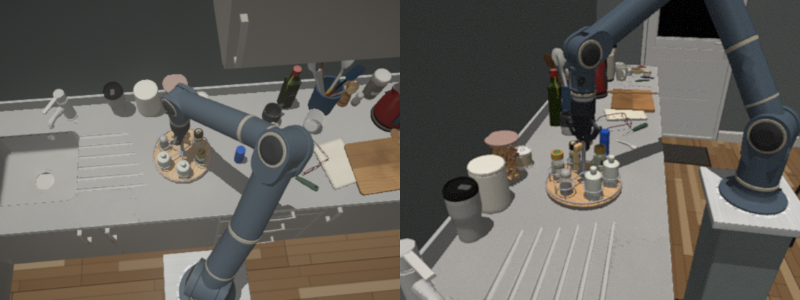

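View pics/h12.png

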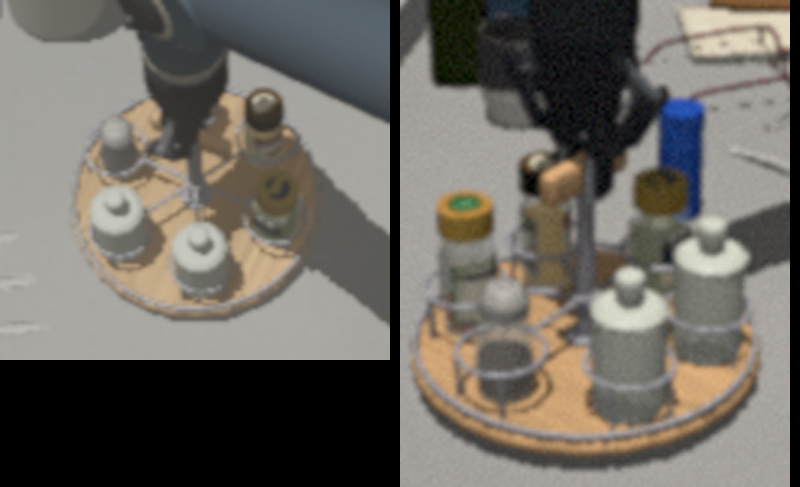

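The jar stands at the front to within about 0.5°, all jars are upright, and the handle is gripped at 90 N. Handing in.

```bash
python3 -c "
from plant import robot
print(robot.close_job())"
```

```text
the job is handed in; nothing more can be done
None
```

The job is done and handed in at about 23 s of the 64 s allowed: the jar is closed and at the front, and the arm is still holding the handle with a 90 N grip.

- **Lid:** I put it on the open stoneware jar. Contact came at exactly the seated height. After release it sat level, with its flange at about 109 mm and the knob top at about 133 mm, matching the description.
- **Carousel:** I turned it about 69° anticlockwise by the handle. The final pictures put the jar within about 0.5° of straight to the front. Wrist forces stayed under about 10 N at every check.
- **Other things:** All six jars are upright. I did not touch the egg cup, the teaspoon or the blue look-alike.

**Checks that disagreed:**
- The side camera read about 6–8 mm farther left (+y) than the top camera. I therefore set the angle from the line between the two white jars and from circle fits within each camera.
- The handle's own angle, measured at the start, suggests the turntable is about 1° past front. The loose fit of the jars in their hoops could account for that.

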